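# Return two mixed-up microscope objectives to their own cases

## Robot

A 6-joint arm with a two-finger parallel gripper is mounted at the origin on a cart in front of the work surface, level with it; the furniture and walls round the work are solid. World frame = base frame: x ahead of the robot, y to its left, z up, the work surface at z = 0. Lengths are in mm, angles in rad, forces in N, time in s.
With the tool pointing down it reaches from about 275 to 750 mm from the base axis. Payload 10.2 kg.
Tool frame: the origin (TCP) lies at the very end of the fingers, on their centre line; the grasp point (between the pads) lies 19 mm behind it; z points along the fingers, y is the line along which they close (so a half turn about z gives the same grasp; the last joint's range is limited). The gripper opens to 85 mm and grips with 20 to 120 N. Pads are 22 mm wide; open, the fingers measure 114 mm over their backs; the gripper's body (76 mm by 85 mm) begins 54 mm behind the grasp point. The pads swing forward as they close: fully open they stand 13 mm farther back than shut.
Start: joints at [0.978, 0.313, 1.498, -0, 1.331, -0.223], TCP at [189.763, 489.511, 231.294] pointing down, gripper open.
Joint ranges: [-2.94, 2.94], [-0.97, 2.17], [0.19, 2.56], [-1.23, 4.37], [0.02, 3.11], [-2.88, 2.88]. Speed limits (rad/s): [2.39, 2.39, 3.01, 3.14, 3.14, 3.14].

## Interface

Orientations are given as a unit quaternion [w, x, y, z].
In Python, from rig import ctrl gives the robot as it stands.
- The arm moves only by the shell command python3 -m inch 'ROWS' [OPENING] [FORCE]. ROWS is text: rows parted by semicolons, each of 6 numbers parted by spaces: the shift along the tool's x, y, z in mm, then the turn, a rotation vector about the tool's x, y, z in units of 6 degrees (1.0 is 6 degrees). A call has exactly 10 rows; each row shifts and turns the commanded pose from where the row before left it, along the tool's axes as they then stand; what a row does not reach is not made up. A row lasts 1/12 s, in which the tool goes at most 41.7 mm and 7.16 degrees, less where a joint would pass 70% of its speed; a pose out of reach is approached as far as the arm can. A call with a gripper value outside its range is refused whole. OPENING is the opening, from 0 (shut) to 1 (fully open), set as the call begins (- or left out, the last holds). The fingers move at their own pace and stop on an object; FORCE is the grip in N (left out, the last holds). Time passes only in rows, so rows that do not move let the fingers close, or fill a call up. It gives the time, the measured TCP pose, the force, the opening and the grip force at its end, in the units of the state.
- ctrl.sense(): the state, without advancing time (a new reading comes with each control period).
- ctrl.capture(name): name is "scene" or "side" or "wrist"; returns a dict with "image" (420x560x3 uint8, red, green, blue), "intrinsics" (3x3 intrinsics, pixels), "rvec" (rotation vector, rad) and "tvec" (3), from world to camera coordinates, as OpenCV has them. Camera axes: x right, y down, z forward; pixel columns grow to the right and rows downward; lengths in mm; the calibration is good to about 2 mm. A picture is of the moment at which its call begins. There is no depth.
- ctrl.finish_job(): hands the job in; it is judged then, once.
The state is a dict: "time_s": time; "joints": joint angles; "dq": joint speeds; "tau": joint torques, N m; "eef_pos": TCP position; "ee_rot": TCP orientation; "force": force on the tool from outside, world axes, zero at the start; "wrist_torque": the same for the moment, N m; "grip_width": opening from 0.0 (shut) to 1.0 (fully open); "grip_force": force on a finger pad.
Only numpy, scipy, OpenCV 4.12 (cv2) and the standard library are available. Lean on these libraries where they do the work, as an engineer would, in place of code of your own. Each camera call takes 0.05 s, during which the arm holds its last target. There are 200 camera calls.

## Task

The two microscope objectives stand in each other's cases: the long one in the small case base, where the small cover cannot close over it, and the short one in the large case base. Exchange them, parking one upright on the blue lens-tissue pad meanwhile (never stand or lay an objective on the bare desk, nor tip one over), and close each case by setting its own cover fully down on its base over the objective. Do not shift the two bottles and the little coverslip box that stand nearby.

Things in the scene. Friction and masses are not known exactly. Their poses are not given: they have to be found in the camera images.
- long_objective_mid (a point): the long microscope objective: plain metal barrel with a black ring and a tapering nose, 33 mm in diameter, 66 mm tall. Starts standing on its threaded end in the small case base. Loose, about 0.16 kg. This point is on its axis, half-way up, 33 mm above its foot; z is its axis, nose up. The straight barrel to grip runs from 6 to 45 mm above its foot (the thread below it is 28 mm in diameter)
- short_objective_mid (a point): the short microscope objective: white-grey barrel with a blue ring and a rounded nose, 26 mm in diameter, 46 mm tall. Starts standing in the large case base. Loose, about 0.12 kg. This point is on its axis, half-way up, 23 mm above its foot; z is its axis, nose up. The rim of a case base stands 5 mm higher than its foot: grip it a little above this point (for instance 6 mm), so that the fingertips stay clear of that rim
- large_base: foot of the large case, home of the long objective: black round disc 66 mm in diameter and 5 mm thick, does not move. A ring 50 mm in outer diameter (bevelled, its top 10 mm above the desk) stands on it round a flat well 45 mm wide, whose floor is 5 mm above the desk; the objective stands on this floor. The large cover goes outside the ring and rests on the disc's rim, 5 mm above the desk. Origin: centre of the underside, z up
- small_base: foot of the small case, home of the short objective: the same form in black, disc 56 mm in diameter and 5 mm thick, ring 40 mm in outer diameter (top 10 mm above the desk) round a flat well 35 mm wide with its floor 5 mm above the desk; does not move. The small cover rests on its rim, 5 mm above the desk. Origin: centre of the underside, z up
- large_cover_mid (a point): cover of the large case: grey round cap, closed on top, open below, 60 mm in outer and 56 mm in inner diameter, 82 mm tall (79 mm deep inside), stands mouth down on the desk. Loose, about 0.06 kg. This point is on its axis, half-way up, 41 mm above its lower edge; z is its axis, closed end up
- small_cover_mid (a point): cover of the small case: grey round cap, closed on top, open below, 50 mm in outer and 46 mm in inner diameter, 58 mm tall (55 mm deep inside), stands mouth down on the desk. Loose, about 0.06 kg. This point is on its axis, half-way up, 29 mm above its lower edge; z is its axis, closed end up
- tissue_pad: the lens-tissue pad, a flat blue booklet 74 x 102 x 8 mm lying on the desk, the clean place to park an objective; does not move. Origin: centre of the underside, x along its short side, y along its long side, z up; its top is 8 mm above the origin
- cleaner_bottle: bystander: the lens-cleaner bottle standing in front of the keyboard or the tape dispenser (others stand at the back of the desk), 35 mm wide, 108 mm tall, standing. Origin: centre of the underside
- oil_dropper: bystander: the small brown dropper bottle on the open front part of the desk (another stands at the back), 29 mm in diameter, 75 mm tall, standing. Origin: centre of the underside
- coverslips: bystander: small pale-blue coverslip box, 32 x 32 x 25 mm. Origin: centre of the underside
Not all that is in view belongs to the job. Leave any green or yellow look-alike of the part that bears short_objective_mid alone. Leave any yellow look-alike of the part that bears long_objective_mid alone.

How it is judged (in metres and radians):
On the way, in this order (a step that is already met when the one before it is completed fails the run):
1. one of the objectives stands upright and released on the lens-tissue pad (((horizontal distance between long_objective_mid and tissue_pad below 0.045 m and z of long_objective_mid in the frame of tissue_pad between 0.038 and 0.0445 m and angle between long_objective_mid's own z axis and vertical below 0.1 rad and contact force between the fingers and long_objective below 0.05 N) or (horizontal distance between short_objective_mid and tissue_pad below 0.045 m and z of short_objective_mid in the frame of tissue_pad between 0.028 and 0.0345 m and angle between short_objective_mid's own z axis and vertical below 0.1 rad and contact force between the fingers and short_objective below 0.05 N))), for 0.2 s.
2. the long objective stands in the large case base and the short one in the small case base (horizontal distance between long_objective_mid and large_base below 0.008 m and z of long_objective_mid in the frame of large_base between 0.0355 and 0.0405 m and angle between each of long_objective_mid, short_objective_mid's own z axis and vertical below 0.08 rad and horizontal distance between short_objective_mid and small_base below 0.008 m and z of short_objective_mid in the frame of small_base between 0.0255 and 0.0305 m), for 0.2 s.
At the end, for the whole second after the job is handed in: Long objective upright in the large base, short one in the small base (within 8 mm of centre, down on the floor within 2.5 mm), each under its own cover, which sits fully down on its base (6 mm of centre, 2.5 mm in height, upright); all at rest (all of step 2 and horizontal distance between large_cover_mid and large_base below 0.006 m and z of large_cover_mid in the frame of large_base between 0.0435 and 0.0485 m and angle between each of large_cover_mid, small_cover_mid's own z axis and vertical below 0.06 rad and horizontal distance between small_cover_mid and small_base below 0.006 m and z of small_cover_mid in the frame of small_base between 0.0315 and 0.0365 m and linear speed of each of long_objective, short_objective, large_cover, small_cover below 0.01 m/s); the robot touches nothing.
It fails at once if an objective is set on the bare desk (height (world z) of long_objective_mid below 0.0352 m or height (world z) of short_objective_mid below 0.0252 m).
It fails at once if an objective is tipped over (angle between any of long_objective_mid, short_objective_mid's own z axis and vertical above 0.8 rad).
It fails at once if a bottle or the coverslip box is shifted by more than 20 mm or knocked over (distance of any of cleaner_bottle, oil_dropper, coverslips from where it was at the start of the episode above 0.02 m or angle between any of cleaner_bottle, oil_dropper, coverslips's own z axis and vertical above 0.5 rad).
It also fails if it takes over 96 s, if anything falls off the work surface, if the arm or the gripper's body presses on something with over 40 N, if the wrist force passes 120 N, or if a joint passes its speed limit or range.

## Working session

There is one attempt and no reset: what is moved stays moved. The work goes in short steps, Python scripts to look and compute and a shell command to move; the robot and the scene stay as the last step left them, time stands still between calls to the robot, and variables do not carry over. Pictures are saved under pics/ and viewed, at most 14 in all, crops included, and the job is handed in when it is done.

```bash
ls; mkdir -p pics; python3 - <<'E'
from rig import ctrl
import cv2,numpy as np
print(ctrl.sense())
for n in("scene","side","wrist"):
    c=ctrl.capture(n); cv2.imwrite(f"pics/{n}0.png",c["image"][:,:,::-1]); 
    R=cv2.Rodrigues(np.array(c["rvec"],float))[0]; print(n,-R.T@np.array(c["tvec"]),R[2],c["intrinsics"][0][0])
E
```

```text
pics
{'time_s': 0.0, 'joints': array([ 9.77615692e-01,  3.13463819e-01,  1.49844071e+00,  2.36315451e-05,
        1.33100693e+00, -2.23371364e-01]), 'dq': array([ 0.00037776,  0.00032565,  0.00020072,  0.00052756, -0.00121771,
       -0.00048495]), 'tau': array([ 7.67035544e-04, -4.12249589e+01, -2.59752399e+01, -2.49257357e-05,
        3.98536708e-03, -4.99595970e-06]), 'eef_pos': array([189.59834966, 489.2915676 , 230.72664167]), 'ee_rot': array([-2.72334061e-04,  1.83855521e-01,  9.82953057e-01, -6.00648813e-04]), 'force': array([0.7894053 , 0.08015178, 0.45614333]), 'wrist_torque': array([-0.00994126,  0.02835053, -0.02842194]), 'grip_force': 0.0, 'grip_width': 0.9971419804994104}
scene [-176.46833273  438.15312255  616.59370199] [ 0.72328893 -0.39453712 -0.56673943] 432.7360614130697
side [187.12001803 799.27151855 439.0815326 ] [ 0.33727766 -0.83866541 -0.42764952] 404.807521115856
wrist [118.54577747 516.41024517 373.44715063] [ 0.27796053 -0.10849146 -0.9544462 ] 290.87548157813274
```

View pics/scene0.png

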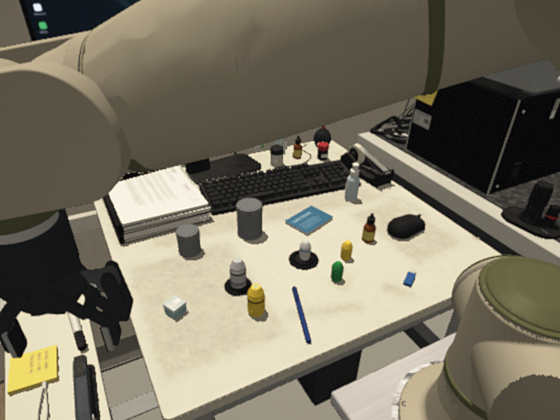

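View pics/side0.png

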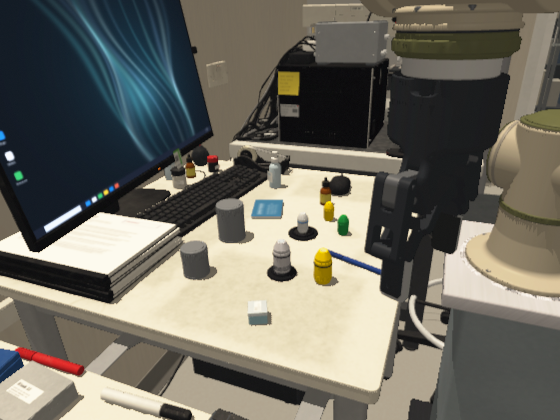

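View pics/wrist0.png

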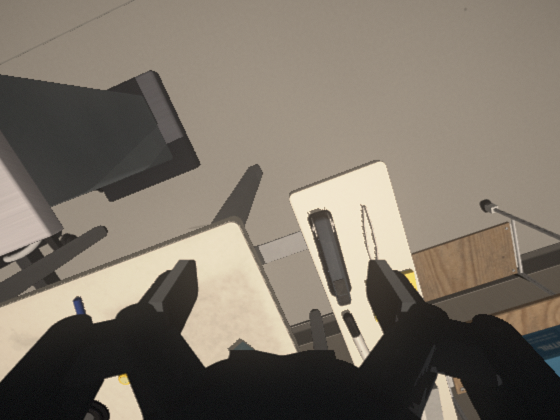

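The scene shows the long objective in the small base at (237,280), the short one in the large base at (304,257), and the yellow and green decoys at (257,300), (347,249) and (337,270). The large cover is at (250,218), the small cover at (188,240), the pad at (309,219), the dropper at (369,228), the cleaner bottle at (353,183) and the coverslips at (175,307). The wrist view shows none of these parts yet.

For each round part I'll take the mean silhouette azimuth in two views and intersect them.

```bash
cat > h.py <<'E'
import cv2,numpy as np
def cam(c):
    R=cv2.Rodrigues(np.array(c["rvec"],float))[0]; t=np.array(c["tvec"],float).ravel()
    return np.array(c["intrinsics"]),R,t,-R.T@t
def rays(c,uv):
    K,R,t,C=cam(c); uv=np.atleast_2d(np.array(uv,float))
    return C,(R.T@np.linalg.inv(K)@np.c_[uv,np.ones(len(uv))].T).T
def onplane(c,uv,z):
    C,d=rays(c,uv); return C+d*((z-C[2])/d[:,2])[:,None]
def proj(c,P):
    K,R,t,C=cam(c); return cv2.projectPoints(np.array(P,float).reshape(-1,3),R,t,K,None)[0].reshape(-1,2)
def blob(img,roi,f):
    x0,y0,x1,y1=roi; h=cv2.cvtColor(img[y0:y1,x0:x1],cv2.COLOR_RGB2HSV).astype(int)
    m=f(h[...,0],h[...,1],h[...,2]).astype(np.uint8)
    n,l,s,_=cv2.connectedComponentsWithStats(m); k=1+np.argmax(s[1:,4])
    v,u=np.nonzero(l==k); return np.c_[u+x0,v+y0]
def azim(c,uv):
    C,d=rays(c,uv); a=np.unwrap(np.sort(np.arctan2(d[:,1],d[:,0]))); return C,(a[0]+a[-1])/2,(a[-1]-a[0])/2
def axis(A,B):
    (C,a,w),(D,b,v)=A,B
    s=np.linalg.solve(np.array([[np.cos(a),-np.cos(b)],[np.sin(a),-np.sin(b)]]),(D-C)[:2])
    return C[:2]+s[0]*np.array([np.cos(a),np.sin(a)]),2*s[0]*np.sin(w),2*s[1]*np.sin(v)
E
python3 - <<'E'
from h import *
from rig import ctrl
S=ctrl.capture("scene");D=ctrl.capture("side")
black=lambda h,s,v:v<60
grey=lambda h,s,v:(v<125)&(s<70)
obj={"large_base":((285,240,322,272),(284,222,322,244),black),
"small_base":((220,272,254,298),(262,258,300,284),black),
"large_cover":((230,195,268,242),(210,196,250,246),grey),
"small_cover":((170,220,207,260),(175,238,214,281),grey),
"dropper":((358,210,381,246),(316,175,334,207),lambda h,s,v:(v<150)&(s>60)|(v<60)),
"cleaner":((340,160,364,204),(266,150,284,190),lambda h,s,v:(h>85)&(h<130)),
"coverslips":((160,292,190,322),(244,298,272,326),lambda h,s,v:(h>75)&(h<130)&(s>8)),
}
for k,(r,q,f) in obj.items():
    a=blob(S["image"],r,f);b=blob(D["image"],q,f)
    p,w1,w2=axis(azim(S,a),azim(D,b)); print(k,p.round(),"widths",w1.round(),w2.round(),"reach",np.hypot(*p).round(),a.min(0),a.max(0),b.min(0),b.max(0))
for n,c,r in(("scene",S,(280,200,340,240)),("side",D,(244,194,292,222))):
    a=blob(c["image"],r,lambda h,s,v:(h>90)&(h<125)&(s>90))
    g=onplane(c,a,8)[:,:2].astype(np.float32); R=cv2.minAreaRect(g); print("pad",n,R, cv2.boxPoints(R).round().tolist())
E
```

```text
large_base [452.  33.] widths 61.0 64.0 reach 453.0 [290 251] [317 268] [289 227] [317 240]
small_base [438. 198.] widths 51.0 54.0 reach 481.0 [225 279] [250 294] [268 266] [296 280]
large_cover [602.  97.] widths 87.0 83.0 reach 610.0 [230 195] [267 241] [210 196] [249 242]
small_cover [594. 246.] widths 79.0 57.0 reach 643.0 [170 220] [206 259] [180 246] [213 279]
dropper [ 447. -139.] widths 27.0 34.0 reach 468.0 [362 214] [375 243] [320 178] [333 204]
cleaner [ 575. -155.] widths 11.0 0.0 reach 596.0 [346 160] [350 166] [282 162] [282 162]
coverslips [428. 331.] widths 37.0 28.0 reach 541.0 [165 306] [185 318] [249 316] [266 323]
pad scene ((577.6797485351562, -55.98223876953125), (69.25736999511719, 97.8635482788086), 18.343830108642578) [[529.0, -20.0], [560.0, -113.0], [626.0, -92.0], [595.0, 1.0]]
pad side ((576.9833374023438, -52.7142219543457), (71.19668579101562, 90.91487884521484), 18.553733825683594) [[529.0, -21.0], [558.0, -107.0], [625.0, -84.0], [596.0, 2.0]]
```

```bash
cat >> h.py <<'E'
def togo(s,tgt,yaw=None):
    """tool shift (mm) to TCP tgt after turning so tool y lies along yaw(deg); returns turn units then shift"""
    from scipy.spatial.transform import Rotation as Ro
    q=s["ee_rot"]; R=Ro.from_quat([q[1],q[2],q[3],q[0]]).as_matrix()
    y0=np.degrees(np.arctan2(R[1,1],R[0,1])); turn=0
    tilt=np.degrees(np.arccos(min(1,-R[2,2])))
    if yaw is not None:
        turn=-((yaw-y0+90)%180-90)
    a=np.radians(y0-turn); Y=np.array([np.cos(a),np.sin(a),0]); Z=np.array([0,0,-1.]); X=np.cross(Y,Z)
    d=np.array(tgt)-s["eef_pos"]
    print("pos",s["eef_pos"].round(1),"yaw",y0.round(1),"tilt",tilt.round(2),"turn units",round(turn/6,2),"shift",np.round([d@X,d@Y,d@Z],1),"t",round(s["time_s"],2),"w",round(s["grip_width"],2),"gf",round(s["grip_force"],1),"j6",s["joints"][5].round(2))
E
python3 - <<'E'
from h import *
from rig import ctrl
S=ctrl.capture("scene");D=ctrl.capture("side")
for n,r,q,f in(("ytall",(244,280,268,320),(310,245,336,286),lambda h,s,v:(h>15)&(h<35)&(s>150)),
 ("ysmall",(338,236,356,262),(322,199,337,222),lambda h,s,v:(h>15)&(h<35)&(s>150)),
 ("green",(328,258,346,284),(334,212,352,236),lambda h,s,v:(h>45)&(h<85)&(s>100)),
 ("long",(228,256,247,284),(270,238,293,274),lambda h,s,v:(v>80)&(s<50)),
 ("short",(296,238,314,262),(296,212,311,236),lambda h,s,v:(v>80)&(s<50))):
    print(n,*axis(azim(S,blob(S["image"],r,f)),azim(D,blob(D["image"],q,f))))
print("cleaner",onplane(S,[352,199],0),onplane(D,[275,186],0))
print("stack edge z0",onplane(S,[[121,238],[210,216]],0).round())
print("covers foot",onplane(S,[[250,238],[188,255]],0).round(), "side",onplane(D,[[231,240],[196,276]],0).round())
togo(ctrl.sense(),(438,198,180))
E
```

```text
ytall [358.24081282 195.34245363] 29.648638709606356 31.5874282561108
ysmall [420.70364817 -57.94981357] 21.06911525808083 27.215498645208786
green [367.48471033   3.93239941] 21.371046949085457 22.35157895964571
long [439.20536566 197.28964982] 37.70918655202801 42.702941592377655
short [451.83487946  33.03934159] 38.60261537328882 31.475628933488675
cleaner [[ 617.63985062 -217.62654767    0.        ]] [[ 6.22067545e+02 -2.11162247e+02  5.68434189e-14]]
stack edge z0 [[712. 377.   0.]
 [709. 158.   0.]]
covers foot [[579. 106.   0.]
 [582. 257.   0.]] side [[592. 116.   0.]
 [589. 263.   0.]]
pos [189.7 489.5 231.2] yaw 68.8 tilt 0.02 turn units 0.0 shift [-336.8 -182.    51.2] t 0.35 w 1.0 gf 0.0 j6 -0.22
```

```bash
python3 -m inch '-34 -18 8 0 0 0;-34 -18 8 0 0 0;-34 -18 8 0 0 0;-34 -18 8 0 0 0;-34 -18 8 0 0 0;-34 -18 8 0 0 0;-34 -18 8 0 0 0;-34 -18 8 0 0 0;-34 -18 8 0 0 0;-31 -20 8 0 0 0' 0.8 40
python3 - <<'E'
from h import *
from rig import ctrl
togo(ctrl.sense(),(438,198,21))
W=ctrl.capture("wrist"); cv2.imwrite("pics/w1.png",W["image"][:,:,::-1])
print(proj(W,[(438,198,z) for z in(5,38,71)]).round())
E
```

```text
time_s: 1.18
eef_pos: [439.5, 196.3, 151.1]
ee_rot: [0.0, 0.184, 0.983, 0.0]
force: [1.6, 0.3, -0.2]
grip_width: 0.8
grip_force: 0.0
pos [439.5 196.3 151.1] yaw 68.8 tilt 0.04 turn units 0.0 shift [  2.    1.  130.1] t 1.18 w 0.8 gf 0.0 j6 -1.02
[[283. 192.]
 [283. 201.]
 [284. 213.]]
```

View pics/w1.png

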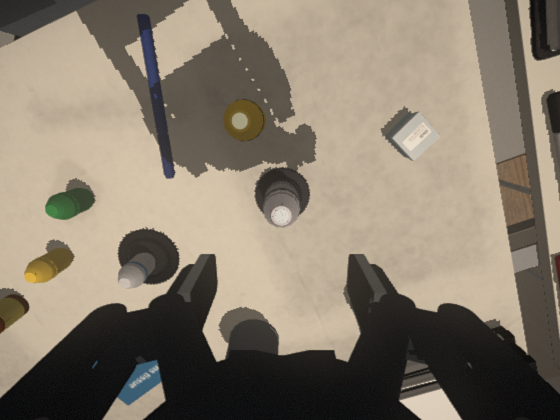

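The wrist view shows the long nose at (281,213) and the small disc at (282,192), within 2 px of the prediction. I'll descend and grip.

```bash
python3 -m inch '1.5 0.5 13 0 0 0;0 0 13 0 0 0;0 0 13 0 0 0;0 0 13 0 0 0;0 0 13 0 0 0;0 0 13 0 0 0;0 0 13 0 0 0;0 0 13 0 0 0;0 0 13 0 0 0;0 0 11 0 0 0' 0.8 40
python3 -m inch '0 0 0 0 0 0;0 0 0 0 0 0;0 0 0 0 0 0;0 0 0 0 0 0;0 0 0 0 0 0;0 0 0 0 0 0;0 0 0 0 0 0;0 0 0 0 0 0;0 0 0 0 0 0;0 0 0 0 0 0' 0.2 40
```

```text
time_s: 2.07
eef_pos: [436.8, 199.1, 22.5]
ee_rot: [-0.0, 0.184, 0.983, -0.0]
force: [-0.5, -0.1, -0.2]
grip_width: 0.802
grip_force: 0.0
time_s: 2.9
eef_pos: [437.4, 199.1, 24.0]
ee_rot: [0.001, 0.184, 0.983, 0.0]
force: [-2.2, -1.0, 6.9]
grip_width: 0.368
grip_force: 40.3
```

```bash
python3 -m inch '0 0 -3 0 0 0;0 0 -6 0 0 0;0 0 -10 0 0 0;0 0 -14 0 0 0;0 0 -14 0 0 0;0 0 -14 0 0 0;0 0 -14 0 0 0;0 0 -11 0 0 0;0 0 0 0 0 0;0 0 0 0 0 0'
python3 - <<'E'
from h import *
from rig import ctrl
togo(ctrl.sense(),(577,-54,110))
W=ctrl.capture("wrist"); cv2.imwrite("pics/w2.png",W["image"][:,:,::-1])
# large-base disc, small-base disc black blobs checks
for n,p in(("large",(452,33)),("small",(438,198))):
    u,v=proj(W,[(*p,5)])[0].round().astype(int); print(n,u,v)
E
```

```text
time_s: 3.73
eef_pos: [437.1, 199.1, 109.9]
ee_rot: [0.001, 0.184, 0.983, 0.0]
force: [-0.7, -0.8, -1.8]
grip_width: 0.372
grip_force: 39.9
pos [437.1 199.1 109.9] yaw 68.8 tilt 0.07 turn units 0.0 shift [-2.219e+02 -1.854e+02 -1.000e-01] t 3.73 w 0.37 gf 39.9 j6 -1.02
large 127 279
small 281 207
```

```bash
python3 -m inch '-11 -9 0 0 0 0;-22 -18.5 0 0 0 0;-26 -21.7 0 0 0 0;-26 -21.7 0 0 0 0;-26 -21.7 0 0 0 0;-26 -21.7 0 0 0 0;-26 -21.7 0 0 0 0;-26 -21.7 0 0 0 0;-22 -18.5 0 0 0 0;-11 -9 0 0 0 0'
python3 - <<'E'
from h import *
from rig import ctrl
togo(ctrl.sense(),(577,-54,27))
W=ctrl.capture("wrist"); cv2.imwrite("pics/w3.png",W["image"][:,:,::-1])
E
```

```text
time_s: 4.62
eef_pos: [577.8, -57.0, 108.2]
ee_rot: [-0.0, 0.185, 0.983, -0.0]
force: [0.4, -0.1, -1.7]
grip_width: 0.363
grip_force: 39.9
pos [577.8 -57.  108.2] yaw 68.7 tilt 0.05 turn units 0.0 shift [ 1.8  2.5 81.2] t 4.62 w 0.36 gf 39.9 j6 -1.5
```

View pics/w3.png

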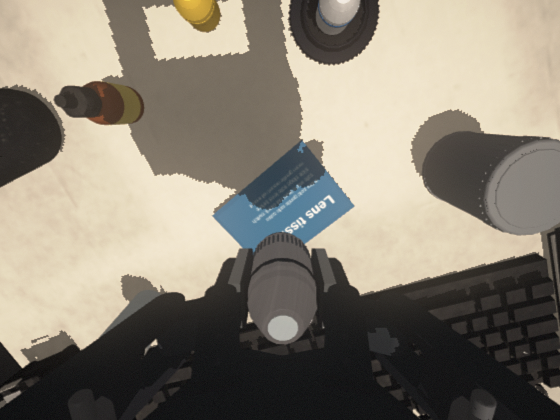

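The objective hangs upright in the grip with its foot at (277,237), over the pad. I'll lower it and release.

```bash
python3 -m inch '2 2 12 0 0 0;0 0 12 0 0 0;0 0 12 0 0 0;0 0 12 0 0 0;0 0 12 0 0 0;0 0 9 0 0 0;0 0 6 0 0 0;0 0 3 0 0 0;0 0 1 0 0 0;0 0 0 0 0 0'
python3 - <<'E'
from h import *
from rig import ctrl
s=ctrl.sense();togo(s,(577,-54,27));print(s["force"])
E
```

```text
time_s: 5.5
eef_pos: [576.0, -51.3, 30.4]
ee_rot: [0.0, 0.184, 0.983, -0.0]
force: [0.8, -0.4, -1.4]
grip_width: 0.365
grip_force: 39.9
pos [576.  -51.3  30.4] yaw 68.8 tilt 0.02 turn units 0.0 shift [-1.9 -2.1  3.4] t 5.5 w 0.37 gf 39.9 j6 -1.49
[ 0.81475636 -0.41802751 -1.36860872]
```

```bash
python3 -m inch '0 0 1 0 0 0;0 0 1 0 0 0;0 0 0.5 0 0 0;0 0 0.5 0 0 0;0 0 0.5 0 0 0;0 0 0 0 0 0;0 0 0 0 0 0;0 0 0 0 0 0;0 0 0 0 0 0;0 0 0 0 0 0'
```

```text
time_s: 6.33
eef_pos: [575.9, -51.3, 26.8]
ee_rot: [0.0, 0.184, 0.983, -0.0]
force: [0.1, -0.3, -1.8]
grip_width: 0.369
grip_force: 40.0
```

```bash
python3 -m inch '0 0 0.5 0 0 0;0 0 0 0 0 0;0 0 0.5 0 0 0;0 0 0 0 0 0;0 0 0.5 0 0 0;0 0 0 0 0 0;0 0 0 0 0 0;0 0 0 0 0 0;0 0 0 0 0 0;0 0 0 0 0 0'
```

```text
time_s: 7.17
eef_pos: [576.2, -51.4, 26.6]
ee_rot: [0.0, 0.184, 0.983, -0.0]
force: [-4.6, 0.4, 12.2]
grip_width: 0.369
grip_force: 41.2
```

```bash
python3 -m inch '0 0 -0.5 0 0 0;0 0 0 0 0 0;0 0 0 0 0 0;0 0 0 0 0 0;0 0 0 0 0 0;0 0 0 0 0 0;0 0 0 0 0 0;0 0 0 0 0 0;0 0 0 0 0 0;0 0 0 0 0 0' 0.75
python3 -m inch '0 0 -4 0 0 0;0 0 -10 0 0 0;0 0 -14 0 0 0;0 0 -14 0 0 0;0 0 -14 0 0 0;0 0 -14 0 0 0;0 0 -14 0 0 0;0 0 -14 0 0 0;0 0 -14 0 0 0;0 0 -8 0 0 0'
python3 - <<'E'
from h import *
from rig import ctrl
togo(ctrl.sense(),(452,33,120))
W=ctrl.capture("wrist"); cv2.imwrite("pics/w4.png",W["image"][:,:,::-1])
E
```

```text
time_s: 8.0
eef_pos: [575.9, -51.3, 25.8]
ee_rot: [0.0, 0.184, 0.983, -0.0]
force: [0.0, -0.3, -0.2]
grip_width: 0.749
grip_force: 0.0
time_s: 8.83
eef_pos: [576.4, -51.4, 148.3]
ee_rot: [0.001, 0.184, 0.983, -0.0]
force: [-0.0, 0.1, -0.6]
grip_width: 0.755
grip_force: 0.0
pos [576.4 -51.4 148.3] yaw 68.8 tilt 0.17 turn units 0.0 shift [146.5  33.7  28.3] t 8.83 w 0.75 gf 0.0 j6 -1.49
```

View pics/w4.png

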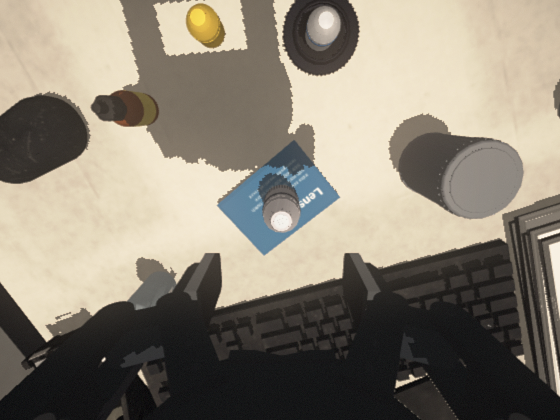

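The long objective stands upright on the pad, nose at (281,219). The large base is at (321,36) and the large cover's top at (482,177).

```bash
python3 -m inch '9 2 0 0 0 0;16 4 3 0 0 0;17 4 4 0 0 0;17 4 4 0 0 0;17 4 4 0 0 0;17 4 4 0 0 0;17 4 4 0 0 0;17 4 4 0 0 0;12 3 1 0 0 0;7 1 0 0 0 0'
cat > m.py <<'E'
from h import *
from rig import ctrl
def hull(W,p,z,r,f,name,dia):
    u,v=proj(W,[(*p,z)])[0]; k=290*r/200; 
    x0,y0=max(0,int(u-k)),max(0,int(v-k)); b=blob(W["image"],(x0,y0,min(560,int(u+k)),min(420,int(v+k))),f)
    g=onplane(W,cv2.convexHull(b.astype(np.int32)).reshape(-1,2),z)[:,:2].astype(np.float32)
    c,rad=cv2.minEnclosingCircle(g); e=cv2.fitEllipse(g) if len(g)>4 else None
    print(name,"enc",np.round(c,1),"dia",round(2*rad,1),"want",dia,"ell",np.round(e[0],1),np.round(e[1],1))
E
python3 - <<'E'
from m import *
W=ctrl.capture("wrist"); cv2.imwrite("pics/w5.png",W["image"][:,:,::-1])
hull(W,(452,33),5,45,lambda h,s,v:v<60,"large disc",66)
hull(W,(452,33),40,16,lambda h,s,v:(v>140)&(s<60),"short nose",0)
# axis via azimuth from this camera not usable (near overhead)
print(proj(W,[(452,33,z) for z in(5,33,51)]).round())
togo(ctrl.sense(),(452,33,15))
E
```

```text
time_s: 9.72
eef_pos: [450.7, 34.0, 117.4]
ee_rot: [-0.001, 0.184, 0.983, 0.0]
force: [0.0, -0.0, -0.4]
grip_width: 0.752
grip_force: 0.0
large disc enc [442.7  34. ] dia 54.7 want 66 ell [442.   34.5] [42.8 55.9]
short nose enc [456.5  30. ] dia 23.3 want 0 ell [458.   29.7] [17.4 23.1]
[[282. 205.]
 [282. 215.]
 [282. 223.]]
pos [450.5  34.1 117.6] yaw 68.9 tilt 0.08 turn units 0.0 shift [ -1.8  -0.5 102.6] t 9.77 w 0.75 gf 0.0 j6 -1.39
```

View pics/w5.png

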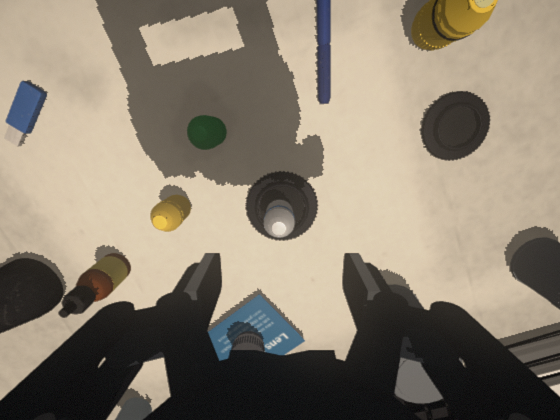

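The large disc spans x 246–318 and y 171–240, so its centre is (282,205) as predicted. The short nose is at (279,228), 3–4 mm off centre. The small base is empty at (455,125). Next I'll grip the short objective.

```bash
python3 -m inch '-5 -2.5 10 0 0 0;0 0 11 0 0 0;0 0 11 0 0 0;0 0 11 0 0 0;0 0 11 0 0 0;0 0 11 0 0 0;0 0 11 0 0 0;0 0 11 0 0 0;0 0 9 0 0 0;0 0 5 0 0 0'
python3 -m inch '0 0 1 0 0 0;0 0 0 0 0 0;0 0 0 0 0 0;0 0 0 0 0 0;0 0 0 0 0 0;0 0 0 0 0 0;0 0 0 0 0 0;0 0 0 0 0 0;0 0 0 0 0 0;0 0 0 0 0 0' 0.15 30
python3 - <<'E'
from m import *
togo(ctrl.sense(),(438,198,80))
E
```

```text
time_s: 10.6
eef_pos: [455.9, 28.5, 15.3]
ee_rot: [-0.001, 0.184, 0.983, -0.0]
force: [-0.6, 0.7, -0.2]
grip_width: 0.745
grip_force: 0.0
time_s: 11.43
eef_pos: [456.3, 29.0, 16.2]
ee_rot: [0.001, 0.184, 0.983, 0.0]
force: [1.2, 0.9, 5.5]
grip_width: 0.275
grip_force: 30.0
pos [456.3  29.   16.2] yaw 68.8 tilt 0.07 turn units 0.0 shift [ 78.1 151.  -63.8] t 11.43 w 0.28 gf 30.0 j6 -1.39
```

```bash
python3 -m inch '0 0 -4 0 0 0;0 0 -10 0 0 0;0 0 -14 0 0 0;0 0 -14 0 0 0;0 0 -14 0 0 0;0 0 -14 0 0 0;0 0 -10 0 0 0;0 0 -4 0 0 0;4 6 0 0 0 0;6 14 0 0 0 0'
python3 -m inch '9 18 0 0 0 0;9 18 0 0 0 0;9 18 0 0 0 0;9 18 0 0 0 0;9 17 0 0 0 0;9 16 0 0 0 0;7 14 0 0 0 0;5 8 0 0 0 0;2 4 0 0 0 0;0 0 0 0 0 0'
python3 - <<'E'
from m import *
togo(ctrl.sense(),(438,198,16))
W=ctrl.capture("wrist"); cv2.imwrite("pics/w6.png",W["image"][:,:,::-1])
hull(W,(438,198),5,45,lambda h,s,v:v<90,"small disc",56)
p=ctrl.sense()["eef_pos"]; print(proj(W,[(*p[:2],p[2]+z) for z in(-11,19,35)]).round(),proj(W,[(438,198,5)]).round())
E
```

```text
time_s: 12.27
eef_pos: [453.4, 51.0, 99.7]
ee_rot: [-0.0, 0.185, 0.983, -0.0]
force: [-0.4, 0.5, -1.8]
grip_width: 0.276
grip_force: 29.6
time_s: 13.1
eef_pos: [437.2, 198.5, 99.4]
ee_rot: [-0.0, 0.183, 0.983, -0.0]
force: [-0.3, 0.1, -1.5]
grip_width: 0.275
grip_force: 29.6
pos [437.2 198.5  99.4] yaw 68.9 tilt 0.05 turn units 0.0 shift [-0.9 -0.2 83.4] t 13.1 w 0.27 gf 29.6 j6 -1.02
small disc enc [439.1 196.1] dia 56.5 want 56 ell [439.2 196. ] [55.1 56.5]
[[282. 254.]
 [282. 282.]
 [282. 302.]] [[282. 211.]]
```

View pics/w6.png

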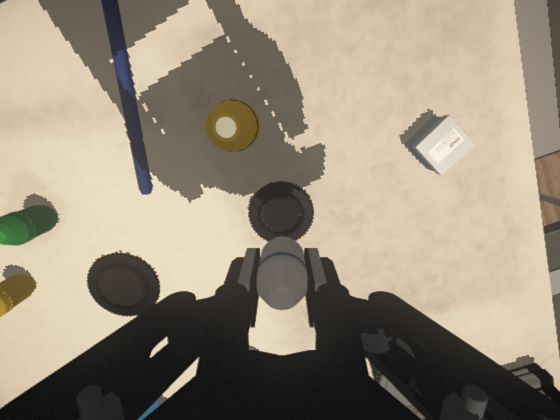

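The small disc measures 56.5 mm at (439,196). The short objective hangs straight, with its foot edge at (281,238). I'll lower it into the well.

```bash
python3 -m inch '-2 -1.4 10 0 0 0;0 0 12 0 0 0;0 0 12 0 0 0;0 0 12 0 0 0;0 0 12 0 0 0;0 0 9 0 0 0;0 0 6 0 0 0;0 0 3 0 0 0;0 0 2 0 0 0;0 0 0 0 0 0'
python3 -m inch '0 0 2 0 0 0;0 0 1.5 0 0 0;0 0 1 0 0 0;0 0 0.5 0 0 0;0 0 0 0 0 0;0 0 0 0 0 0;0 0 0 0 0 0;0 0 0 0 0 0;0 0 0 0 0 0;0 0 0 0 0 0'
```

```text
time_s: 13.98
eef_pos: [439.1, 195.9, 21.7]
ee_rot: [0.0, 0.184, 0.983, 0.0]
force: [0.0, 0.2, -0.8]
grip_width: 0.277
grip_force: 29.6
time_s: 14.82
eef_pos: [439.1, 196.0, 16.8]
ee_rot: [0.0, 0.184, 0.983, 0.0]
force: [-0.2, -0.4, -1.3]
grip_width: 0.277
grip_force: 29.6
```

```bash
python3 -m inch '0 0 0.5 0 0 0;0 0 0 0 0 0;0 0 0.5 0 0 0;0 0 0 0 0 0;0 0 0 0 0 0;0 0 0 0 0 0;0 0 0 0 0 0;0 0 0 0 0 0;0 0 0 0 0 0;0 0 0 0 0 0'
```

```text
time_s: 15.65
eef_pos: [439.2, 196.0, 16.2]
ee_rot: [0.0, 0.184, 0.983, 0.0]
force: [-2.0, -1.6, 5.0]
grip_width: 0.28
grip_force: 30.1
```

```bash
python3 -m inch '0 0 -0.3 0 0 0;0 0 0 0 0 0;0 0 0 0 0 0;0 0 0 0 0 0;0 0 0 0 0 0;0 0 0 0 0 0;0 0 0 0 0 0;0 0 0 0 0 0;0 0 0 0 0 0;0 0 0 0 0 0' 0.75
python3 -m inch '0 0 -4 0 0 0;0 0 -10 0 0 0;0 0 -14 0 0 0;0 0 -14 0 0 0;0 0 -14 0 0 0;0 0 -14 0 0 0;0 0 -14 0 0 0;0 0 -12 0 0 0;0 0 -6 0 0 0;0 0 0 0 0 0'
python3 - <<'E'
from m import *
togo(ctrl.sense(),(576.2,-51.4,118))
W=ctrl.capture("wrist"); cv2.imwrite("pics/w7.png",W["image"][:,:,::-1])
hull(W,(439,196),5,45,lambda h,s,v:v<90,"small disc",56)
print(proj(W,[(439,196,z) for z in(5,51)]).round())
hull(W,(439,196),45,20,lambda h,s,v:(v>140)&(s<60),"short nose",0)
hull(W,(452,33),5,45,lambda h,s,v:v<90,"large disc",66)
E
```

```text
time_s: 16.48
eef_pos: [439.0, 196.0, 16.1]
ee_rot: [0.0, 0.184, 0.983, 0.0]
force: [0.5, 0.3, 0.2]
grip_width: 0.749
grip_force: 0.0
time_s: 17.32
eef_pos: [439.7, 196.1, 119.8]
ee_rot: [0.001, 0.184, 0.983, 0.001]
force: [0.7, 0.6, -0.3]
grip_width: 0.746
grip_force: 0.0
pos [439.7 196.1 119.8] yaw 68.8 tilt 0.17 turn units 0.0 shift [-216.8 -181.5    1.8] t 17.32 w 0.75 gf 0.0 j6 -1.03
small disc enc [439.2 196.2] dia 56.6 want 56 ell [439.2 196.2] [55.1 56.4]
[[282. 202.]
 [282. 219.]]Traceback (most recent call last):
  File "<stdin>", line 6, in <module>
  File "m.py", line 8, in hull
    print(name,"enc",np.round(c,1),"dia",round(2*rad,1),"want",dia,"ell",np.round(e[0],1),np.round(e[1],1))
                                                                                  ~^^^
TypeError: 'NoneType' object is not subscriptable
```

View pics/w7.png

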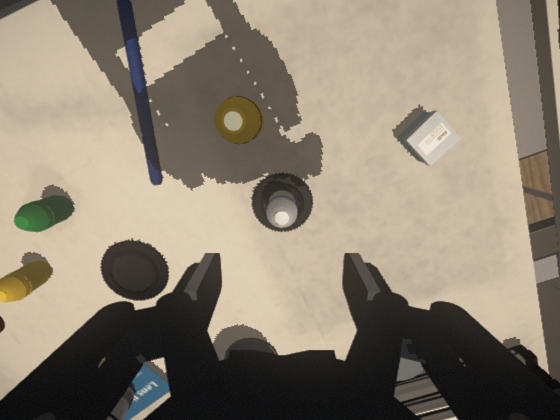

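The short objective stands in the small base, nose at (281,216) and disc centre at (282,202). Back to the pad.

```bash
python3 -m inch '-11 -9 0 0 0 0;-22 -18.5 0 0 0 0;-26 -21.7 0 0 0 0;-26 -21.7 0 0 0 0;-26 -21.7 0 0 0 0;-26 -21.7 0 0 0 0;-26 -21.7 0 0 0 0;-22 -18 0 0 0 0;-18 -15 0 0 0 0;-14 -9 0 0 0 0'
python3 - <<'E'
from m import *
togo(ctrl.sense(),(576,-51.4,26.5))
W=ctrl.capture("wrist")
hull(W,(452,33),5,45,lambda h,s,v:v<90,"large disc",66)
E
```

```text
time_s: 18.2
eef_pos: [577.2, -50.6, 117.0]
ee_rot: [-0.001, 0.185, 0.983, -0.0]
force: [0.3, -1.1, 0.1]
grip_width: 0.752
grip_force: 0.0
pos [577.2 -50.6 117. ] yaw 68.7 tilt 0.08 turn units 0.0 shift [ 0.9 -1.2 90.5] t 18.2 w 0.75 gf 0.0 j6 -1.49
large disc enc [453.7  31.3] dia 66.3 want 66 ell [454.1  31.3] [64.5 65.9]
```

```bash
python3 -m inch '1 -1 8 0 0 0;0 0 10 0 0 0;0 0 10 0 0 0;0 0 11 0 0 0;0 0 11 0 0 0;0 0 11 0 0 0;0 0 11 0 0 0;0 0 9 0 0 0;0 0 5 0 0 0;0 0 3 0 0 0'
python3 -m inch '0 0 0 0 0 0;0 0 0 0 0 0;0 0 0 0 0 0;0 0 0 0 0 0;0 0 0 0 0 0;0 0 0 0 0 0;0 0 0 0 0 0;0 0 0 0 0 0;0 0 0 0 0 0;0 0 0 0 0 0' 0.2 40
python3 -m inch '0 0 -3 0 0 0;0 0 -6 0 0 0;0 0 -10 0 0 0;0 0 -12 0 0 0;0 0 -12 0 0 0;0 0 -12 0 0 0;0 0 -12 0 0 0;0 0 -8 0 0 0;0 0 -4 0 0 0;0 0 0 0 0 0'
python3 - <<'E'
from m import *
togo(ctrl.sense(),(453.7,31.5,105))
E
```

```text
time_s: 19.08
eef_pos: [575.5, -48.9, 28.2]
ee_rot: [-0.0, 0.184, 0.983, 0.0]
force: [-0.5, -0.0, -0.3]
grip_width: 0.751
grip_force: 0.0
time_s: 19.92
eef_pos: [576.1, -49.1, 29.7]
ee_rot: [0.001, 0.184, 0.983, -0.0]
force: [-0.8, -0.7, 5.6]
grip_width: 0.368
grip_force: 40.1
time_s: 20.75
eef_pos: [576.1, -49.1, 109.3]
ee_rot: [0.001, 0.184, 0.983, -0.0]
force: [0.5, -0.3, -1.6]
grip_width: 0.368
grip_force: 39.9
pos [576.1 -49.1 109.3] yaw 68.8 tilt 0.11 turn units 0.0 shift [143.3  30.9   4.3] t 20.75 w 0.37 gf 39.9 j6 -1.49
```

```bash
python3 -m inch '8 2 0 0 0 0;14 3 0 0 0 0;18 4 0 0 0 0;18 4 0 0 0 0;18 4 0 0 0 0;18 4 0 0 0 0;18 4 0 0 0 0;18 3 0 0 0 0;10 2 0 0 0 0;6 1 0 0 0 0'
python3 - <<'E'
from m import *
togo(ctrl.sense(),(451.4,32.4,27))
W=ctrl.capture("wrist"); cv2.imwrite("pics/w8.png",W["image"][:,:,::-1])
hull(W,(453.7,31.3),5,45,lambda h,s,v:v<80,"large disc",66)
p=ctrl.sense()["eef_pos"]; print(proj(W,[(*p[:2],p[2]+z) for z in(-21.7,44)]).round())
E
```

```text
time_s: 21.58
eef_pos: [449.4, 33.5, 107.8]
ee_rot: [-0.001, 0.184, 0.983, 0.0]
force: [-0.0, -0.9, -0.8]
grip_width: 0.367
grip_force: 39.9
pos [449.4  33.5 107.8] yaw 68.9 tilt 0.07 turn units 0.0 shift [-2.2 -0.3 80.8] t 21.58 w 0.37 gf 39.9 j6 -1.39
large disc enc [474.8  22.9] dia 113.7 want 66 ell [488.7  17.7] [ 82.9 145.8]
[[283. 245.]
 [283. 315.]]
```

View pics/w8.png

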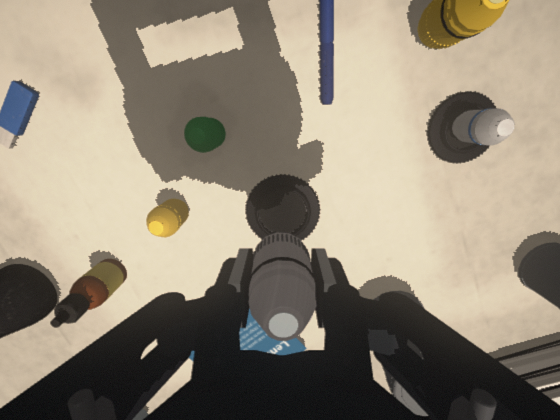

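The nose is at (284,324), about 3 mm behind TCP centre as estimated; the correction is included. Lowering into the large base.

```bash
python3 -m inch '-2 0 10 0 0 0;0 0 12 0 0 0;0 0 12 0 0 0;0 0 12 0 0 0;0 0 12 0 0 0;0 0 9 0 0 0;0 0 5 0 0 0;0 0 3 0 0 0;0 0 2 0 0 0;0 0 0 0 0 0'
python3 -m inch '0 0 1 0 0 0;0 0 1 0 0 0;0 0 0.5 0 0 0;0 0 0.5 0 0 0;0 0 0 0 0 0;0 0 0 0 0 0;0 0 0 0 0 0;0 0 0 0 0 0;0 0 0 0 0 0;0 0 0 0 0 0'
```

```text
time_s: 22.47
eef_pos: [452.8, 31.9, 31.0]
ee_rot: [0.0, 0.184, 0.983, -0.0]
force: [0.0, 0.4, -1.8]
grip_width: 0.363
grip_force: 39.9
time_s: 23.3
eef_pos: [452.7, 32.0, 28.1]
ee_rot: [0.0, 0.184, 0.983, 0.0]
force: [-0.1, -0.4, -1.8]
grip_width: 0.365
grip_force: 39.9
```

```bash
python3 -m inch '0 0 0.5 0 0 0;0 0 0.5 0 0 0;0 0 0.4 0 0 0;0 0 0.3 0 0 0;0 0 0 0 0 0;0 0 0 0 0 0;0 0 0 0 0 0;0 0 0 0 0 0;0 0 0 0 0 0;0 0 0 0 0 0'
```

```text
time_s: 24.13
eef_pos: [452.9, 31.9, 27.1]
ee_rot: [0.0, 0.184, 0.983, -0.0]
force: [-2.8, -0.4, 8.9]
grip_width: 0.373
grip_force: 40.8
```

```bash
python3 -m inch '0 0 -0.3 0 0 0;0 0 0 0 0 0;0 0 0 0 0 0;0 0 0 0 0 0;0 0 0 0 0 0;0 0 0 0 0 0;0 0 0 0 0 0;0 0 0 0 0 0;0 0 0 0 0 0;0 0 0 0 0 0' 0.75
python3 -m inch '0 0 -4 0 0 0;0 0 -10 0 0 0;0 0 -17 0 0 0;0 0 -17 0 0 0;0 0 -17 0 0 0;0 0 -17 0 0 0;0 0 -17 0 0 0;0 0 -17 0 0 0;0 0 -17 0 0 0;0 0 -8 0 0 0'
python3 - <<'E'
from m import *
togo(ctrl.sense(),(602,97,168))
W=ctrl.capture("wrist"); cv2.imwrite("pics/w9.png",W["image"][:,:,::-1])
hull(W,(453.7,31.3),5,45,lambda h,s,v:v<90,"large disc",66)
print(proj(W,[(453.7,31.3,z) for z in(5,71)]).round())
E
```

```text
time_s: 24.97
eef_pos: [452.6, 32.0, 26.7]
ee_rot: [-0.0, 0.184, 0.983, -0.0]
force: [-0.5, 0.4, -0.5]
grip_width: 0.746
grip_force: 0.0
time_s: 25.8
eef_pos: [453.2, 31.9, 169.8]
ee_rot: [0.001, 0.184, 0.983, 0.0]
force: [0.3, 0.3, 0.6]
grip_width: 0.749
grip_force: 0.0
pos [453.2  31.9 169.8] yaw 68.8 tilt 0.17 turn units 0.0 shift [-115.2  114.5    1.8] t 25.8 w 0.75 gf 0.0 j6 -1.39
large disc enc [452.5  32.8] dia 65.7 want 66 ell [452.7  32.3] [64.5 65.2]
[[282. 190.]
 [282. 208.]]
```

View pics/w9.png

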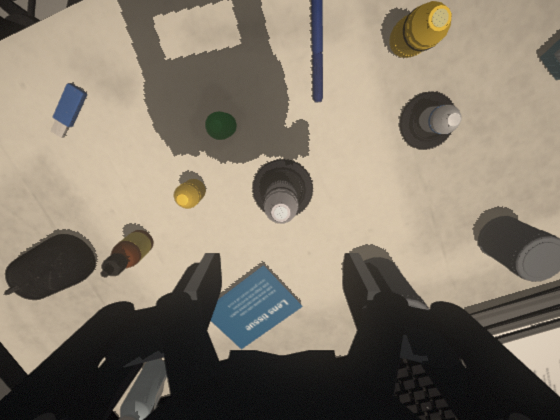

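The long objective stands in the large base, nose at (280,212) about 3 mm off centre, which is within the 8 mm limit. On to the large cover.

```bash
python3 -m inch '-6 6 0 0 0 0;-12 12 0 0 0 0;-14 14 0 0 0 0;-14 14 0 0 0 0;-14 14 0 0 0 0;-14 14 0 0 0 0;-14 14 0 0 0 0;-14 14 0 0 0 0;-9 9 0 0 0 0;-4 4 0 0 0 0' 1.0
python3 - <<'E'
from m import *
W=ctrl.capture("wrist"); cv2.imwrite("pics/w10.png",W["image"][:,:,::-1])
togo(ctrl.sense(),(602,97,168))
print(proj(W,[(602,97,z) for z in(0,82)]).round())
E
```

```text
time_s: 26.68
eef_pos: [602.3, 98.5, 165.6]
ee_rot: [-0.001, 0.184, 0.983, -0.0]
force: [-0.1, -0.0, -0.5]
grip_width: 1.002
grip_force: 0.0
pos [602.3  98.4 165.8] yaw 68.8 tilt 0.11 turn units 0.0 shift [-0.2 -1.5 -2.2] t 26.73 w 1.0 gf 0.0 j6 -1.23
[[281. 190.]
 [280. 214.]]
```

View pics/w10.png

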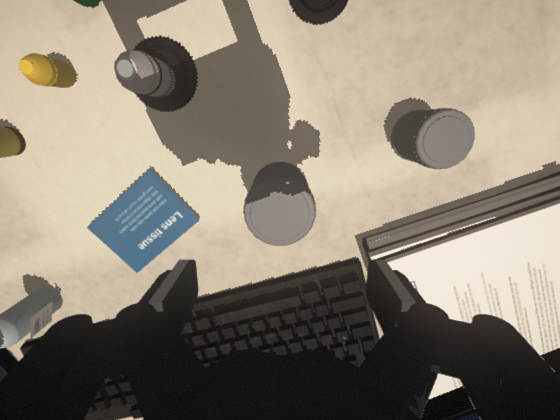

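The large cover's top is centred at (280,210), about 3.5 mm nearer than estimated. The small cover's top is at (445,138). I'll grip the large cover.

```bash
python3 - <<'E'
from m import *
W=ctrl.capture("wrist")
print("lc",onplane(W,[279.7,209.5],82),"sc",onplane(W,[445,138],58),"stack corner",onplane(W,[360,240],35))
E
python3 -m inch '3.3 -1.3 8 0 0 0;0 0 14 0 0 0;0 0 15 0 0 0;0 0 15 0 0 0;0 0 15 0 0 0;0 0 15 0 0 0;0 0 15 0 0 0;0 0 14 0 0 0;0 0 10 0 0 0;0 0 5 0 0 0'
python3 -m inch '0 0 0 0 0 0;0 0 0 0 0 0;0 0 0 0 0 0;0 0 0 0 0 0;0 0 0 0 0 0;0 0 0 0 0 0;0 0 0 0 0 0;0 0 0 0 0 0;0 0 0 0 0 0;0 0 0 0 0 0' 0.5 30
```

```text
lc [[598.19262066  97.72485487  82.        ]] sc [[596.6500476  247.13191283  58.        ]] stack corner [[672.06961024 156.56127207  35.        ]]
time_s: 27.62
eef_pos: [596.6, 97.4, 40.1]
ee_rot: [-0.001, 0.184, 0.983, -0.0]
force: [1.7, 0.1, -0.4]
grip_width: 1.002
grip_force: 0.0
time_s: 28.45
eef_pos: [598.4, 97.6, 42.6]
ee_rot: [0.001, 0.184, 0.983, 0.0]
force: [-0.9, -0.5, 6.6]
grip_width: 0.693
grip_force: 32.8
```

```bash
python3 -m inch '0 0 -3 0 0 0;0 0 -8 0 0 0;0 0 -13 0 0 0;0 0 -15 0 0 0;0 0 -15 0 0 0;0 0 -15 0 0 0;0 0 -15 0 0 0;0 0 -12 0 0 0;0 0 -5 0 0 0;0 0 0 0 0 0'
python3 - <<'E'
from m import *
togo(ctrl.sense(),(453,32.2,142))
E
```

```text
time_s: 29.28
eef_pos: [598.3, 97.7, 144.0]
ee_rot: [0.001, 0.184, 0.983, 0.0]
force: [-0.2, -0.3, -1.3]
grip_width: 0.69
grip_force: 32.4
pos [598.3  97.7 144. ] yaw 68.8 tilt 0.12 turn units 0.0 shift [ 111.8 -113.5    2. ] t 29.28 w 0.69 gf 32.4 j6 -1.23
```

```bash
python3 -m inch '5 -5 0 0 0 0;10 -10 0 0 0 0;14 -14 0 0 0 0;14 -14 0 0 0 0;14 -14 0 0 0 0;14 -14 0 0 0 0;14 -14 0 0 0 0;14 -14 0 0 0 0;8 -9 0 0 0 0;5 -5.5 0 0 0 0'
python3 -m inch '0 0 0 0 0 0;0 0 0 0 0 0;0 0 0 0 0 0;0 0 0 0 0 0;0 0 0 0 0 0;0 0 0 0 0 0;0 0 0 0 0 0;0 0 0 0 0 0;0 0 0 0 0 0;0 0 0 0 0 0'
python3 - <<'E'
from m import *
W=ctrl.capture("wrist"); cv2.imwrite("pics/w11.png",W["image"][:,:,::-1])
S=ctrl.capture("scene")
togo(ctrl.sense(),(453,32.2,52))
hull(W,(453,32),5,45,lambda h,s,v:v<80,"large disc",66)
p=ctrl.sense()["eef_pos"]; print(proj(W,[(*p[:2],p[2]+z) for z in(-42.6,39.4)]).round())
E
```

```text
time_s: 30.12
eef_pos: [450.5, 31.9, 142.0]
ee_rot: [-0.001, 0.184, 0.983, -0.0]
force: [0.2, 0.4, -0.9]
grip_width: 0.691
grip_force: 32.4
time_s: 30.95
eef_pos: [452.5, 32.3, 142.7]
ee_rot: [-0.0, 0.184, 0.983, -0.0]
force: [-0.5, -1.0, -0.8]
grip_width: 0.694
grip_force: 32.4
pos [452.5  32.3 142.7] yaw 68.8 tilt 0.0 turn units 0.0 shift [-0.5  0.1 90.7] t 31.05 w 0.69 gf 32.4 j6 -1.39
large disc enc [492.   15.6] dia 150.9 want 66 ell [2008.8 -587.6] [ 404.8 3416.6]
[[282. 233.]
 [283. 308.]]
```

View pics/w11.png

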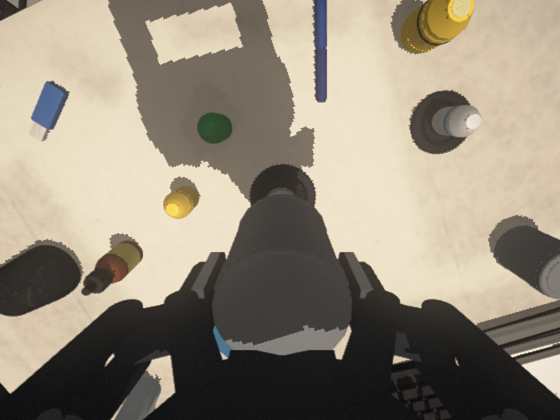

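The cover is held over the base. I'll check the lower front edge numerically at column 282.

```bash
python3 - <<'E'
import cv2
im=cv2.imread("pics/w11.png",0)
print(im[160:215,282].tolist()); print(im[225,225:345].tolist())
from m import *
W=ctrl.capture("wrist");p=ctrl.sense()["eef_pos"]
a=np.radians(68.8);X=np.array([-np.sin(a),np.cos(a)])
for r in(28,30,25):print(r,proj(W,[(*(p[:2]+r*X),p[2]-42.6)]))
print(proj(W,[(*(np.array((453,32.2))+33*X),5)]))
cv2.imwrite("pics/c11.png",cv2.resize(W["image"][150:250,220:350,::-1],None,fx=6,fy=6,interpolation=cv2.INTER_CUBIC))
E
```

```text
[112, 111, 111, 107, 68, 45, 44, 43, 47, 44, 44, 43, 43, 44, 42, 43, 45, 42, 43, 46, 44, 44, 45, 44, 43, 46, 44, 53, 82, 85, 84, 88, 88, 87, 72, 66, 71, 66, 64, 64, 65, 64, 66, 66, 65, 67, 64, 64, 64, 62, 64, 64, 65, 62, 63]
[226, 225, 226, 227, 227, 227, 226, 226, 226, 225, 225, 226, 228, 201, 116, 72, 70, 70, 72, 71, 71, 71, 70, 71, 71, 68, 69, 68, 69, 67, 70, 66, 67, 66, 67, 66, 66, 66, 65, 64, 63, 64, 64, 63, 62, 62, 64, 63, 62, 62, 63, 62, 63, 63, 63, 60, 63, 65, 61, 64, 62, 63, 62, 63, 61, 61, 61, 64, 63, 62, 63, 64, 63, 64, 64, 64, 64, 65, 62, 64, 63, 67, 66, 66, 66, 68, 67, 68, 68, 68, 68, 69, 71, 71, 72, 70, 71, 71, 69, 97, 206, 229, 228, 227, 227, 227, 227, 227, 227, 227, 227, 227, 228, 227, 227, 227, 227, 226, 227, 227]
28 [[282.49760211 193.03169543]]
30 [[282.5004849  190.07315865]]
25 [[282.49331155 197.43499493]]
[[282.3378746  163.74515492]]
```

View pics/c11.png

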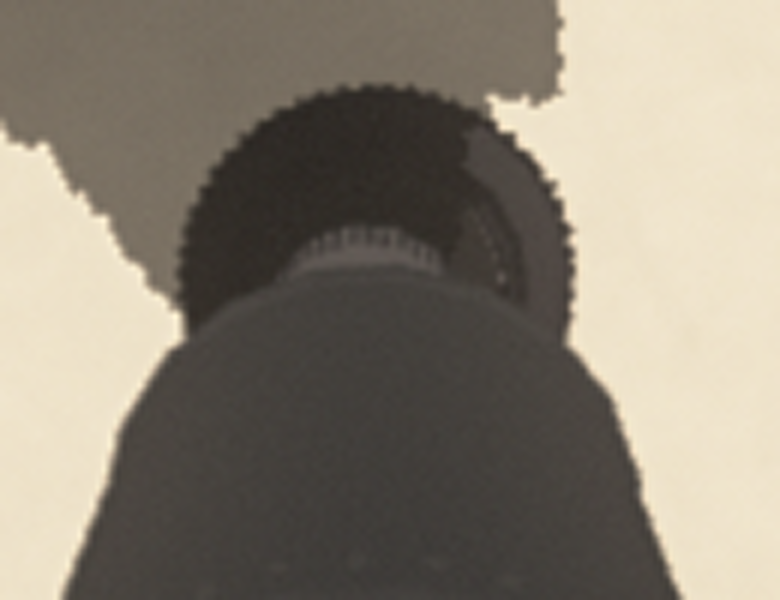

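The cover edge is at row 194 against a predicted 190, so the cover sits about 2.7 mm behind the TCP. I'll shift +2 mm in x and descend part way.

```bash
python3 -m inch '2 0.3 4 0 0 0;0 0 8 0 0 0;0 0 10 0 0 0;0 0 12 0 0 0;0 0 12 0 0 0;0 0 12 0 0 0;0 0 10 0 0 0;0 0 5 0 0 0;0 0 2 0 0 0;0 0 0 0 0 0'
python3 - <<'E'
from m import *
W=ctrl.capture("wrist");s=ctrl.sense();p=s["eef_pos"]
togo(s,(453,32.2,47.6)); print(s["force"])
a=np.radians(68.8);X=np.array([-np.sin(a),np.cos(a)])
print("cover edge pred",proj(W,[(*(p[:2]+30*X),p[2]-42.6)]),"disc edge",proj(W,[(*(np.array((453,32.2))+33*X),5)]))
print(cv2.cvtColor(W["image"],cv2.COLOR_RGB2GRAY)[160:230,282].tolist())
E
```

```text
time_s: 31.93
eef_pos: [450.5, 33.3, 67.3]
ee_rot: [-0.0, 0.184, 0.983, -0.0]
force: [0.3, -0.1, -0.2]
grip_width: 0.696
grip_force: 32.4
pos [450.8  33.3  67.8] yaw 68.8 tilt 0.01 turn units 0.0 shift [-2.5 -0.2 20.2] t 31.98 w 0.69 gf 32.4 j6 -1.39
[ 0.81100439  0.1770151  -0.95331484]
cover edge pred [[282.62890762 190.73546348]] disc edge [[282.25016792 183.17122287]]
[116, 115, 116, 115, 115, 114, 114, 114, 113, 114, 114, 114, 111, 113, 113, 113, 110, 114, 113, 113, 113, 114, 111, 85, 45, 41, 38, 37, 38, 39, 36, 39, 36, 40, 55, 64, 69, 63, 63, 63, 64, 62, 64, 64, 64, 64, 63, 62, 64, 61, 61, 65, 62, 63, 63, 63, 62, 65, 63, 62, 61, 64, 62, 62, 65, 64, 63, 63, 62, 62]
```

```bash
python3 -m inch '0 0 4 0 0 0;0 0 4 0 0 0;0 0 3 0 0 0;0 0 3 0 0 0;0 0 2 0 0 0;0 0 1 0 0 0;0 0 1 0 0 0;0 0 0 0 0 0;0 0 0 0 0 0;0 0 0 0 0 0'
python3 -m inch '0 0 0.5 0 0 0;0 0 0.5 0 0 0;0 0 0.5 0 0 0;0 0 0 0 0 0;0 0 0 0 0 0;0 0 0 0 0 0;0 0 0 0 0 0;0 0 0 0 0 0;0 0 0 0 0 0;0 0 0 0 0 0'
```

```text
time_s: 32.82
eef_pos: [450.8, 33.3, 49.8]
ee_rot: [0.0, 0.184, 0.983, 0.0]
force: [0.4, -1.2, -0.8]
grip_width: 0.692
grip_force: 32.4
time_s: 33.65
eef_pos: [450.7, 33.2, 48.2]
ee_rot: [0.0, 0.184, 0.983, 0.0]
force: [-0.4, 0.5, -0.2]
grip_width: 0.692
grip_force: 32.4
```

```bash
python3 -m inch '0 0 0.5 0 0 0;0 0 0 0 0 0;0 0 0.5 0 0 0;0 0 0 0 0 0;0 0 0.3 0 0 0;0 0 0 0 0 0;0 0 0 0 0 0;0 0 0 0 0 0;0 0 0 0 0 0;0 0 0 0 0 0'
```

```text
time_s: 34.48
eef_pos: [450.8, 33.3, 47.5]
ee_rot: [0.0, 0.184, 0.983, -0.0]
force: [-3.2, 0.7, 8.1]
grip_width: 0.69
grip_force: 33.3
```

Seated at the expected height. I'll release, rise and go to the small cover.

```bash
python3 -m inch '0 0 -0.3 0 0 0;0 0 0 0 0 0;0 0 0 0 0 0;0 0 0 0 0 0;0 0 0 0 0 0;0 0 0 0 0 0;0 0 0 0 0 0;0 0 0 0 0 0;0 0 0 0 0 0;0 0 0 0 0 0' 1.0
python3 -m inch '0 0 -4 0 0 0;0 0 -10 0 0 0;0 0 -14 0 0 0;0 0 -14 0 0 0;0 0 -14 0 0 0;0 0 -14 0 0 0;0 0 -14 0 0 0;0 0 -14 0 0 0;0 0 -8 0 0 0;0 0 -4 0 0 0'
python3 - <<'E'
from m import *
W=ctrl.capture("wrist"); cv2.imwrite("pics/w12.png",W["image"][:,:,::-1])
print("cover top",proj(W,[(453,32.2,87)]))
togo(ctrl.sense(),(596.6,247.1,150))
E
```

```text
time_s: 35.32
eef_pos: [450.7, 33.3, 47.2]
ee_rot: [-0.0, 0.184, 0.983, -0.0]
force: [0.2, -0.6, -0.6]
grip_width: 1.002
grip_force: 0.0
time_s: 36.15
eef_pos: [451.0, 33.2, 158.3]
ee_rot: [0.001, 0.184, 0.983, -0.0]
force: [-0.3, 0.4, -0.0]
grip_width: 0.997
grip_force: 0.0
cover top [[282.00223083 221.05174536]]
pos [451.1  33.2 158.3] yaw 68.8 tilt 0.1 turn units 0.0 shift [-58.4 252.    8.3] t 36.2 w 1.0 gf 0.0 j6 -1.39
```

View pics/w12.png

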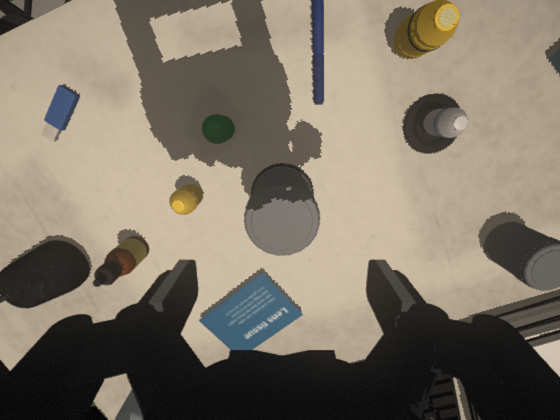

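The large case is closed: its cover top is centred near (282,217) and the small cover is at (545,260). I've now viewed 15 pictures, one over the limit, so from here I'll work only from numbers.

```bash
python3 -m inch '-3 12 0 0 0 0;-6 24 1 0 0 0;-7 30 1 0 0 0;-7 30 1 0 0 0;-7 30 1 0 0 0;-7 30 1 0 0 0;-7 30 1 0 0 0;-7 30 1 0 0 0;-5 24 1 0 0 0;-2.4 12 0 0 0 0' 1.0
python3 - <<'E'
from m import *
W=ctrl.capture("wrist"); cv2.imwrite("pics/w13.png",W["image"][:,:,::-1])
togo(ctrl.sense(),(596.6,247.1,30))
print(proj(W,[(596.6,247.1,z) for z in(0,58)]).round())
u,v=proj(W,[(596.6,247.1,58)])[0]
g=cv2.cvtColor(W["image"],cv2.COLOR_RGB2GRAY); print(g[int(v),int(u)-45:int(u)+45:2].tolist()); print(g[int(v)-60:int(v)+50:2,int(u)].tolist())
for f in(lambda h,s,v:(v<150)&(s<60),lambda h,s,v:(v>90)&(v<170)&(s<40)): hull(W,(596.6,247.1),58,32,f,"top",50)
E
```

```text
time_s: 37.03
eef_pos: [596.6, 249.4, 147.4]
ee_rot: [-0.001, 0.183, 0.983, -0.0]
force: [0.2, 0.3, -0.3]
grip_width: 1.001
grip_force: 0.0
pos [596.9 250.  147.3] yaw 68.9 tilt 0.08 turn units 0.0 shift [ -0.8  -2.8 117.3] t 37.08 w 1.0 gf 0.0 j6 -0.99
[[280. 195.]
 [280. 212.]]
[189, 190, 189, 191, 191, 190, 193, 193, 193, 115, 123, 126, 114, 127, 128, 127, 127, 128, 126, 128, 127, 128, 128, 128, 130, 127, 128, 128, 130, 128, 128, 129, 129, 130, 129, 128, 131, 122, 150, 196, 192, 191, 188, 188, 188]
[86, 89, 87, 86, 86, 87, 86, 84, 86, 88, 70, 58, 56, 57, 58, 57, 60, 63, 68, 127, 113, 128, 127, 127, 127, 128, 128, 127, 127, 128, 128, 127, 129, 128, 128, 128, 129, 127, 128, 128, 126, 124, 126, 126, 127, 184, 180, 181, 180, 175, 174, 176, 176, 179, 172]
top enc [583.3 241.4] dia 79.5 want 50 ell [581.8 245.2] [55.7 82.5]
top enc [597.7 248.2] dia 50.3 want 50 ell [598.  247.6] [47.3 49.2]
```

```bash
python3 -m inch '-2.5 -1.9 8 0 0 0;0 0 14 0 0 0;0 0 15 0 0 0;0 0 15 0 0 0;0 0 15 0 0 0;0 0 15 0 0 0;0 0 15 0 0 0;0 0 14 0 0 0;0 0 10 0 0 0;0 0 5 0 0 0'
python3 -m inch '0 0 0 0 0 0;0 0 0 0 0 0;0 0 0 0 0 0;0 0 0 0 0 0;0 0 0 0 0 0;0 0 0 0 0 0;0 0 0 0 0 0;0 0 0 0 0 0;0 0 0 0 0 0;0 0 0 0 0 0' 0.4 30
python3 -m inch '0 0 -3 0 0 0;0 0 -8 0 0 0;0 0 -13 0 0 0;0 0 -15 0 0 0;0 0 -15 0 0 0;0 0 -15 0 0 0;0 0 -13 0 0 0;0 0 -8 0 0 0;0 0 -4 0 0 0;0 0 0 0 0 0'
python3 - <<'E'
from m import *
togo(ctrl.sense(),(439.2,196.2,110))
E
```

```text
time_s: 37.92
eef_pos: [596.8, 243.3, 21.2]
ee_rot: [-0.001, 0.184, 0.983, -0.001]
force: [0.1, -0.7, 0.5]
grip_width: 0.997
grip_force: 0.0
time_s: 38.75
eef_pos: [598.5, 244.5, 24.4]
ee_rot: [0.001, 0.184, 0.983, 0.0]
force: [-0.2, -0.1, 5.7]
grip_width: 0.584
grip_force: 31.6
time_s: 39.58
eef_pos: [598.2, 244.5, 118.3]
ee_rot: [0.001, 0.184, 0.983, 0.0]
force: [-0.1, 1.1, -0.8]
grip_width: 0.588
grip_force: 31.3
pos [598.2 244.5 118.3] yaw 68.8 tilt 0.09 turn units 0.0 shift [ 130.8 -102.5    8.3] t 39.58 w 0.59 gf 31.3 j6 -0.99
```

```bash
python3 -m inch '6 -5 0 0 0 0;11 -9 0 0 0 0;16 -12 0 0 0 0;17 -13 0 0 0 0;17 -13 0 0 0 0;17 -13 0 0 0 0;17 -13 0 0 0 0;15 -12 0 0 0 0;10 -8 0 0 0 0;5 -4.5 0 0 0 0'
python3 -m inch '0 0 5 0 0 0;0 0 5 0 0 0;0 0 5 0 0 0;0 0 5 0 0 0;0 0 3 0 0 0;0 0 0 0 0 0;0 0 0 0 0 0;0 0 0 0 0 0;0 0 0 0 0 0;0 0 0 0 0 0'
cat > e.py <<'E'
from m import *
W=ctrl.capture("wrist");s=ctrl.sense();p=s["eef_pos"]; cv2.imwrite("pics/e%d.png"%(s["time_s"]*100),W["image"][:,:,::-1])
togo(s,(439.2,196.2,29.4))
a=np.radians(68.8);X=np.array([-np.sin(a),np.cos(a)])
e=proj(W,[(*(p[:2]+r*X),p[2]-24.4) for r in(25,22)]); print("cover edge pred r25,r22",e.round(1).tolist(),"disc edge",proj(W,[(*(np.array((439.2,196.2))+28*X),5)]).round(1))
g=cv2.cvtColor(W["image"],cv2.COLOR_RGB2GRAY); u=int(round(e[0,0])); print(u,"rows from 170",g[170:235,u].tolist())
for r in(205,225,235):print(r,"cols 225..340",g[r,225:340:1].tolist())
E
python3 e.py
```

```text
time_s: 40.42
eef_pos: [437.0, 195.9, 116.7]
ee_rot: [-0.001, 0.184, 0.983, -0.0]
force: [0.5, 0.2, -1.5]
grip_width: 0.583
grip_force: 31.3
time_s: 41.25
eef_pos: [438.8, 196.2, 94.4]
ee_rot: [0.0, 0.184, 0.983, 0.0]
force: [0.2, -0.1, -0.3]
grip_width: 0.585
grip_force: 31.3
pos [438.8 196.2  94.4] yaw 68.8 tilt 0.02 turn units 0.0 shift [-0.4  0.1 65. ] t 41.3 w 0.58 gf 31.3 j6 -1.02
cover edge pred r25,r22 [[282.5, 205.5], [282.5, 210.2]] disc edge [[282.4 179. ]]
283 rows from 170 [105, 105, 106, 106, 106, 105, 104, 105, 98, 73, 45, 39, 42, 40, 41, 41, 42, 44, 42, 42, 41, 38, 40, 37, 44, 43, 42, 43, 47, 74, 101, 101, 96, 75, 66, 71, 69, 67, 66, 67, 65, 65, 65, 66, 65, 66, 64, 62, 65, 65, 65, 65, 64, 65, 64, 64, 65, 66, 64, 65, 63, 64, 65, 64, 64]
205 cols 225..340 [228, 227, 227, 225, 224, 225, 225, 225, 224, 224, 223, 223, 220, 219, 218, 222, 221, 167, 119, 108, 109, 108, 110, 111, 99, 65, 48, 48, 45, 49, 48, 48, 46, 47, 44, 46, 44, 43, 43, 43, 43, 49, 51, 58, 66, 65, 67, 66, 66, 68, 67, 66, 67, 68, 68, 69, 70, 70, 71, 73, 72, 71, 72, 68, 68, 68, 69, 67, 65, 63, 54, 53, 50, 49,
[... 524 characters left out ...]
, 65, 65, 66, 68, 66, 67, 67, 68, 69, 69, 67, 68, 68, 69, 70, 70, 70, 71, 71, 80, 134, 206, 219, 219, 219, 220, 221, 220, 221, 220, 219, 218, 219, 219, 219, 218, 217, 217, 215, 215, 215]
235 cols 225..340 [232, 232, 232, 231, 232, 231, 231, 230, 230, 230, 229, 229, 229, 229, 229, 204, 119, 75, 71, 73, 73, 72, 75, 71, 71, 69, 71, 70, 69, 72, 71, 70, 69, 70, 68, 67, 68, 68, 68, 66, 68, 68, 67, 65, 67, 66, 65, 66, 65, 65, 66, 63, 63, 65, 64, 64, 64, 63, 64, 65, 63, 63, 63, 62, 64, 63, 63, 65, 62, 64, 64, 65, 66, 65, 64, 63, 66, 66, 66, 66, 67, 67, 68, 66, 66, 66, 68, 68, 67, 67, 69, 68, 68, 69, 69, 67, 74, 134, 205, 214, 216, 215, 216, 213, 213, 212, 212, 212, 212, 215, 215, 216, 215, 217, 218]
```

```bash
python3 -m inch '-1.6 0.4 4 0 0 0;0 0 7 0 0 0;0 0 8 0 0 0;0 0 8 0 0 0;0 0 8 0 0 0;0 0 5 0 0 0;0 0 3 0 0 0;0 0 1 0 0 0;0 0 0 0 0 0;0 0 0 0 0 0'
python3 e.py | cut -c1-420
```

```text
time_s: 42.13
eef_pos: [440.5, 196.1, 50.4]
ee_rot: [0.0, 0.184, 0.983, 0.0]
force: [0.5, 0.2, -1.2]
grip_width: 0.583
grip_force: 31.3
pos [440.5 196.   50.5] yaw 68.8 tilt 0.04 turn units 0.0 shift [ 1.3 -0.3 21.1] t 42.18 w 0.58 gf 31.3 j6 -1.03
cover edge pred r25,r22 [[282.6, 205.6], [282.6, 210.4]] disc edge [[282.  190.1]]
283 rows from 170 [105, 105, 104, 105, 106, 107, 107, 108, 108, 109, 108, 107, 107, 108, 107, 108, 107, 108, 106, 100, 61, 38, 35, 41, 35, 38, 37, 38, 35, 35, 38, 37, 40, 57, 67, 69, 69, 67, 63, 66, 64, 65, 65, 65, 64, 63, 62, 64, 60, 64, 65, 64, 66, 62, 64, 63, 64, 63, 65, 64, 63, 63, 65, 64, 63]
205 cols 225..340 [113, 113, 111, 111, 111, 110, 111, 110, 109, 109, 107, 109, 107, 108, 107, 107, 107, 110, 109, 110, 108, 108, 109, 109, 105, 63, 42, 40, 40, 39, 39, 39, 38, 38, 39, 40, 39, 36, 39, 36, 36, 42, 46, 51, 64, 65, 66, 67, 67, 67, 66, 66, 69, 69, 70, 69, 67, 71, 69, 70, 71, 71, 70, 70, 70, 66, 69, 65, 66, 60, 49, 49, 44, 43, 38, 40, 41, 42, 42, 40, 40, 41, 43, 42, 45, 43, 42, 44, 78, 84, 98, 105, 106, 10
225 cols 225..340 [116, 115, 114, 115, 139, 121, 109, 111, 110, 111, 111, 111, 110, 109, 112, 111, 97, 60, 44, 53, 70, 72, 69, 69, 68, 69, 68, 68, 66, 67, 67, 67, 67, 66, 67, 68, 66, 65, 63, 65, 66, 65, 67, 65, 64, 64, 66, 64, 62, 64, 64, 64, 62, 65, 63, 65, 64, 64, 63, 63, 65, 64, 64, 65, 65, 65, 63, 63, 65, 64, 65, 65, 65, 64, 64, 67, 64, 66, 65, 69, 68, 67, 66, 68, 67, 67, 68, 67, 67, 69, 67, 70, 73, 75, 72, 64, 7
235 cols 225..340 [232, 231, 230, 231, 230, 231, 229, 228, 228, 227, 226, 225, 225, 225, 225, 199, 118, 71, 69, 70, 70, 70, 70, 71, 70, 68, 68, 67, 69, 68, 68, 66, 66, 65, 66, 65, 66, 66, 65, 64, 65, 63, 65, 64, 64, 64, 64, 63, 65, 64, 63, 62, 64, 64, 62, 64, 64, 65, 65, 65, 62, 63, 64, 64, 64, 64, 64, 65, 64, 63, 63, 65, 66, 63, 63, 66, 65, 66, 65, 64, 65, 64, 65, 67, 67, 66, 67, 67, 67, 67, 69, 69, 68, 69, 68, 67,
```

Aligned to within 1 mm. Lowering the rest of the way.

```bash
python3 -m inch '0 0 4 0 0 0;0 0 4 0 0 0;0 0 4 0 0 0;0 0 3 0 0 0;0 0 2 0 0 0;0 0 1.5 0 0 0;0 0 1 0 0 0;0 0 0 0 0 0;0 0 0 0 0 0;0 0 0 0 0 0'
python3 -m inch '0 0 0.5 0 0 0;0 0 0 0 0 0;0 0 0.5 0 0 0;0 0 0 0 0 0;0 0 0.3 0 0 0;0 0 0 0 0 0;0 0 0 0 0 0;0 0 0 0 0 0;0 0 0 0 0 0;0 0 0 0 0 0'
```

```text
time_s: 43.02
eef_pos: [440.4, 196.0, 30.8]
ee_rot: [0.0, 0.184, 0.983, 0.0]
force: [0.1, 0.3, -0.9]
grip_width: 0.58
grip_force: 31.3
time_s: 43.85
eef_pos: [440.3, 196.0, 29.4]
ee_rot: [0.0, 0.184, 0.983, 0.0]
force: [0.1, -0.3, -1.2]
grip_width: 0.583
grip_force: 31.3
```

```bash
python3 -m inch '0 0 0.4 0 0 0;0 0 0 0 0 0;0 0 0.4 0 0 0;0 0 0 0 0 0;0 0 0.2 0 0 0;0 0 0 0 0 0;0 0 0 0 0 0;0 0 0 0 0 0;0 0 0 0 0 0;0 0 0 0 0 0'
```

```text
time_s: 44.68
eef_pos: [440.4, 196.0, 29.3]
ee_rot: [0.0, 0.184, 0.983, -0.0]
force: [-4.4, -1.4, 12.3]
grip_width: 0.585
grip_force: 32.4
```

Seated. I'll release, rise, and verify both covers numerically.

```bash
python3 -m inch '0 0 -0.5 0 0 0;0 0 0 0 0 0;0 0 0 0 0 0;0 0 0 0 0 0;0 0 0 0 0 0;0 0 0 0 0 0;0 0 0 0 0 0;0 0 0 0 0 0;0 0 0 0 0 0;0 0 0 0 0 0' 1.0
python3 -m inch '0 0 -4 0 0 0;0 0 -10 0 0 0;0 0 -14 0 0 0;0 0 -14 0 0 0;0 0 -14 0 0 0;0 0 -14 0 0 0;0 0 -14 0 0 0;0 0 -14 0 0 0;0 0 -8 0 0 0;0 0 -4 0 0 0'
python3 -m inch '0 0 -5 0 0 0;0 0 -10 0 0 0;0 0 -15 0 0 0;0 0 -15 0 0 0;0 0 -15 0 0 0;0 0 -10 0 0 0;0 0 -5 0 0 0;0 0 0 0 0 0;0 0 0 0 0 0;0 0 0 0 0 0'
python3 - <<'E'
from m import *
W=ctrl.capture("wrist"); S=ctrl.capture("scene"); D=ctrl.capture("side")
f=lambda h,s,v:(v>90)&(v<170)&(s<40)
hull(W,(439,196),63,34,f,"small top want 439,196",50)
# cylinder silhouettes above the disc: row scan widths at mid height in both fixed cameras
for n,p,z,r in(("small",(439.2,196.2),40,25),("large",(453,32.2),50,30)):
  A=[]
  for c in(S,D):
    u,v=proj(c,[(*p,z)])[0].round().astype(int); row=cv2.cvtColor(c["image"],cv2.COLOR_RGB2GRAY)[v,u-30:u+31].astype(int)
    m=row<135; i=j=30
    while i>0 and m[i-1]: i-=1
    while j<60 and m[j+1]: j+=1
    A.append(azim(c,[(u-30+i,v),(u-30+j,v)]))
    b=c["image"][v-45:v+45,u,:].mean(1).round().astype(int)
    top,bot=proj(c,[(*p,z)for z in(2*z-45 if 0 else (63 if r==25 else 87),5)])
    print(n,"edges",u-30+i,u-30+j,"pred top-centre row",top[1].round(),"col from",v-45,b.tolist())
  print(n,axis(*A),"want",p,2*r)
E
```

```text
time_s: 45.52
eef_pos: [440.3, 196.0, 28.9]
ee_rot: [0.0, 0.184, 0.983, 0.0]
force: [0.1, -0.3, 0.9]
grip_width: 1.004
grip_force: 0.0
time_s: 46.35
eef_pos: [440.7, 196.1, 140.5]
ee_rot: [0.001, 0.184, 0.983, 0.0]
force: [0.4, -1.0, 0.4]
grip_width: 0.998
grip_force: 0.0
time_s: 47.18
eef_pos: [439.9, 195.9, 213.0]
ee_rot: [-0.001, 0.184, 0.983, -0.0]
force: [-0.5, -0.1, -0.6]
grip_width: 0.998
grip_force: 0.0
small top want 439,196 enc [438.8 196.8] dia 49.4 want 50 ell [439.  196.4] [47.4 48.7]
small edges 237 249 pred top-centre row 263.0 col from 226 [213, 214, 218, 223, 226, 227, 229, 230, 231, 231, 232, 231, 231, 232, 232, 232, 229, 229, 229, 229, 230, 231, 230, 231, 231, 228, 226, 228, 228, 214, 166, 135, 136, 137, 137, 139, 138, 138, 139, 137, 139, 138, 136, 133, 140, 125, 84, 68, 71, 65, 66, 66, 65, 64, 63, 64, 64, 65, 64, 63, 64, 63, 66, 63, 64, 65, 66, 53, 28, 41, 79, 93, 101, 176, 223, 223, 180, 101, 91, 153, 195, 191, 152, 103, 93, 92, 92, 137, 199, 221]
small edges 269 294 pred top-centre row 244.0 col from 209 [108, 106, 104, 105, 97, 99, 104, 103, 102, 174, 215, 221,
[... 865 characters left out ...]
5, 64, 47, 21, 61, 96, 102, 112, 199, 239, 235, 232, 232, 231, 232, 232, 233, 233, 231, 232, 233, 234]
large edges 290 316 pred top-centre row 197.0 col from 168 [32, 183, 221, 221, 220, 219, 217, 213, 212, 214, 213, 212, 211, 210, 209, 206, 205, 205, 203, 201, 202, 203, 202, 204, 206, 186, 147, 129, 130, 129, 129, 129, 129, 129, 126, 129, 115, 81, 73, 69, 64, 64, 64, 63, 63, 62, 62, 62, 63, 62, 62, 62, 62, 63, 62, 63, 63, 62, 62, 62, 61, 62, 63, 62, 62, 62, 62, 63, 73, 70, 46, 23, 46, 184, 221, 221, 221, 220, 221, 220, 219, 219, 220, 221, 221, 220, 219, 220, 219, 219]
large (array([451.96144479,  32.40747929]), np.float64(55.95060189536064), np.float64(57.6519582806553)) want (453, 32.2) 60
```

Both covers measure as centred and at the right height, and nothing is touching. Handing in.

```bash
python3 -c "
from rig import ctrl
print(ctrl.finish_job())"
```

```text
the job is handed in; nothing more can be done
None
```

The job is handed in at about 47 s: by my final camera measurements the objectives are exchanged and both cases closed with their own covers, but `finish_job()` returned no verdict, and I viewed 15 pictures, one over the limit of 14.

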